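# Fold out the draining rack and hang up two tumblers

## Task

Swing the folded pegs of the draining rack all the way out towards you, until they stop. Then hang the two washed steel tumblers mouth-down on the pegs to drain, the taller tumbler on the long peg and the shorter one on the short peg, each with its rim sitting fully down on the wires at the foot of its peg. Leave the other things on the stove where they are.

Things in the scene. Friction and masses are not known exactly. Their poses are not given: they have to be found in the camera images.
- rack: Fixed folding draining rack: steel drip tray 120 mm deep, 284 mm wide, 12 mm edge; an end cheek 72 mm high 136 mm either side of the middle; between them a hinged bar with two grey pegs. Origin: on the stove top under the bar's middle. z up, y along the bar to the long peg (robot's left), -x is its front, to the robot. The hinge line runs along y, 55 mm above the origin.
- peg_bar (a joint): Angle (rad) of the 12 mm bar with both pegs. 0 (folded): pegs lean 0.25 back from vertical, away from the robot; grows as they swing forward to the robot; 0.25 is vertical; 0.67 the hard stop (fully out, leaning 0.42 forward). Stiff: 0.25 N m of friction, about 3 N at the long peg's tip; stays where left. Starts between 0 and 0.2.
- long_peg_seat (a point): Centre of the long peg's seat, 80 mm to rack's +y, 15 mm from the hinge line along the peg. z along the peg to its tip, y along the bar. Seat: eight wires in a star 84 mm across, square to the peg, tops at this point. Peg 18 mm thick, round tip at z = 80 mm; hub round its foot 42 mm across up to z = 5 mm, tapering to 22 mm at z = 21 mm. The shorter tumbler cannot go fully down here.
- short_peg_seat (a point): Centre of the short peg's seat, 80 mm to the rack's -y (robot's right), 15 mm from the hinge line along the peg. Same axes, wires, hub and thickness as the long peg, but the round tip is at z = 52 mm.
- tall_tumbler: Taller steel tumbler: 92 mm high, 68 mm across the mouth, 50 mm across the base, inside about 60 mm across at the mouth, 89 mm deep, about 90 g. Starts mouth-down on the stove; left or right varies. Origin: centre of the base's outer face (92 mm above the stove at the start); z from the base to the mouth (down at the start).
- short_tumbler: Shorter steel tumbler: 74 mm high, 65 mm across the mouth, 50 mm across the base, inside about 58 mm across at the mouth, 71 mm deep, about 80 g. Starts mouth-down on the stove; left or right varies. Origin and axes as for the taller one (origin 74 mm above the stove at the start).
- garlic: Bystander, to be left alone: head of garlic, about 50 mm, among the tumblers; origin at its underside.
- lemon: Bystander, to be left alone: lemon, 83x58x58 mm, at the front left; origin at its underside.
- teaspoon: Bystander, to be left alone: steel teaspoon, 130 mm long, lying at the front left; origin at its underside.
- second_garlic: Bystander, to be left alone: another head of garlic, about 53 mm, far left; origin at its underside.
- spice_jar: Bystander, to be left alone: small spice jar with a dark lid, 41 mm across, 105 mm high, left of the rack near the back; origin at its underside.

How it is judged:
By the outcome, as a careful person would: the job done as asked, in the order asked, and still so for the second after the job is handed in, with the robot touching nothing.
It also fails if it takes over 70 s, if anything falls off the work surface, if the arm or the gripper's body presses on something with over 40 N, if the wrist force passes 120 N, or if a joint passes its speed limit or range.

## Robot

A 6-joint arm with a two-finger parallel gripper is mounted at the origin on a cart in front of the work surface, level with it; the furniture and walls round the work are solid. World frame = base frame: x ahead of the robot, y to its left, z up, the work surface at z = 0. Lengths are in mm, angles in degrees, forces in N, time in s.
With the tool pointing down it reaches from about 300 to 850 mm from the base axis. Payload 4.2 kg.
Tool frame: the origin (TCP) lies at the very end of the fingers, on their centre line; the grasp point (between the pads) lies 19 mm behind it (env.grasp_offset is the distance from the TCP to the grasp point, in mm); z points along the fingers, y is the line along which they close (so a half turn about z gives the same grasp; the last joint's range is limited). The gripper opens to 91 mm and grips with 3 to 60 N. Pads are 32 mm wide; open, the fingers measure 118 mm over their backs; the gripper's body (76 mm by 178 mm) begins 60 mm behind the grasp point.
Start: joints at [-76.776, 18.312, 89.639, -0, 72.044, -1.146], TCP at [142.706, -557.029, 186.476] pointing down, gripper open.
Joint ranges: [-177.97, 177.97], [-48.28, 115.42], [12.27, 149.76], [-77.06, 257.06], [2.81, 150.46], [-146.56, 146.56]. Speed limits (degrees/s): [147.25, 147.25, 180, 180, 180, 180].

## Interface

Orientations are given as [roll, pitch, yaw] about the fixed x, y, z axes, in that order (R = Rz(yaw) Ry(pitch) Rx(roll)).
In Python, from workcell import env gives the robot as it stands. The module is installed in compiled form; this text tells all that it offers.
- The arm moves only by the tool send_rows, never from a script. Its argument "motion" is a list of rows, each an object of numbers: "tx", "ty", "tz": the shift along the tool's x, y, z in units of 500 mm (1.0 is 500 mm); "rx", "ry", "rz": the turn, a rotation vector about the tool's x, y, z in units of 30 degrees (1.0 is 30 degrees); "gripper": the closure, from -1 (fully open) to 1 (shut). In form: [{"tx": .., "ty": .., "tz": .., "rx": .., "ry": .., "rz": .., "gripper": ..}, ...]. A call has 1 to 12 rows; each row shifts and turns the commanded pose from where the row before left it, along the tool's axes as they then stand; what a row does not reach is not made up. A row lasts 1/8 s, in which the tool goes at most 62.5 mm and 10.7 degrees, less where a joint would pass 70% of its speed; a pose out of reach is approached as far as the arm can. A call with a number of a shift or a turn outside -1 to 1 is refused whole. A call with a gripper value outside its range is refused whole. The fingers move at their own pace and stop on an object; "grip_force" is the grip in N (left out, the last holds). Time passes only in rows, so rows that do not move let the fingers close. It gives the time, the measured TCP pose, the force, the opening and the grip force at its end, in the units of the state.
- env.state(): the state, without advancing time (a new reading comes with each control period).
- env.grab_frame(name): name is "scene" or "top"; returns a dict with "frame" (384x512x3 uint8, red, green, blue), "vertical_fov" (degrees; the focal length in pixels is half the picture's height over the tangent of half this angle, whatever the lens; pixels are square), "cx", "cy" (the principal point, pixels), "rvec" (rotation vector, rad) and "tvec" (3), from world to camera coordinates, as OpenCV has them. Camera axes: x right, y down, z forward; pixel columns grow to the right and rows downward; lengths in mm; the calibration is good to about 2 mm. A picture is of the moment at which its call begins. There is no depth.
- env.job_done(): hands the job in; it is judged then, once.
The state is a dict: "time_s": time; "qpos": joint angles; "qvel": joint speeds; "effort": joint torques, N m; "ee_pos": TCP position; "ee_rot": TCP orientation; "force": force on the tool from outside, world axes, zero at the start; "torque": the same for the moment, N m; "gripper_width": finger opening in mm; "gripper_force": force on a finger pad.
Only numpy, scipy, OpenCV 4.12 (cv2) and the standard library are available. Lean on these libraries where they do the work, as an engineer would, in place of code of your own. Each camera call takes 0.05 s, during which the arm holds its last target. There are 200 camera calls.

## Working session

There is one attempt and no reset: what is moved stays moved. The work goes in short steps, Python scripts to look and compute and a tool call to move; the robot and the scene stay as the last step left them, time stands still between calls to the robot, and variables do not carry over. Pictures are saved under pics/ and viewed, at most 10 in all, crops included, and the job is handed in when it is done.

Besides the shell and the picture viewer there is one more tool, called after "Call:" in YAML: its name, and indented under it one key for each argument. send_rows: Moves the arm, as the interface text tells. Shifts and turns lie within -1 to 1; 1 stands for 500 mm of shift or 30 degrees of turn. Its arguments: {"type":"object","properties":{"motion":{"type":"array"},"grip_force":{"type":"number"}},"required":["motion"]}

```bash
mkdir -p pics; ls; cat > h.py <<'E'
import numpy as np, cv2
from workcell import env
from scipy.spatial.transform import Rotation as Rt
def cam(name, save=None):
    d=env.grab_frame(name); f=d["frame"]
    F=f.shape[0]/2/np.tan(np.radians(d["vertical_fov"])/2)
    K=np.array([[F,0,d["cx"]],[0,F,d["cy"]],[0,0,1.]])
    R=cv2.Rodrigues(np.array(d["rvec"],float))[0]; t=np.array(d["tvec"],float).ravel()
    if save: cv2.imwrite("pics/"+save, f[:,:,::-1])
    np.savez(""+name+".npz",K=K,R=R,t=t,f=f)
    return dict(K=K,R=R,t=t,f=f)
def load(name): return dict(np.load(""+name+".npz"))
def ray(c,u,v):
    d=c["R"].T@np.linalg.inv(c["K"])@np.array([u,v,1.]); return -c["R"].T@c["t"], d/np.linalg.norm(d)
def onz(c,u,v,z):
    o,d=ray(c,u,v); return o+d*(z-o[2])/d[2]
def tri(r1,r2):
    (o1,d1),(o2,d2)=r1,r2
    s=np.linalg.lstsq(np.c_[d1,-d2],o2-o1,rcond=None)[0]
    a,b=o1+s[0]*d1,o2+s[1]*d2; return (a+b)/2,np.linalg.norm(a-b)
def proj(c,p):
    q=c["K"]@(c["R"]@np.array(p,float)+c["t"]); return q[:2]/q[2]
E
python3 - <<'E'
from h import *
for n in("scene","top"):
    c=cam(n,n+"0.png"); print(n,(-c["R"].T@c["t"]).round(),c["K"][0,0].round(1),c["R"].round(2).tolist())
print(env.state(),env.grasp_offset)
E
```

```text
pics
scene [-107.  567.  491.] 346.7 [[-0.5, -0.86, -0.01], [-0.43, 0.26, -0.87], [0.75, -0.43, -0.5]]
top [ 317.  192. 1088.] 395.2 [[-0.03, -1.0, 0.01], [-0.98, 0.02, -0.18], [0.18, -0.01, -0.98]]
{'time_s': 0.1, 'qpos': array([-7.67784265e+01,  1.83457571e+01,  8.97008000e+01,  1.84241285e-03,
        7.20449124e+01, -1.14574823e+00]), 'qvel': array([ 0.09685662, -0.17433895, -0.09879338, -0.02847432,  0.03536793,
       -0.03019449]), 'effort': array([-1.60762106e-04, -4.13332987e+01, -2.32509989e+01,  7.28389900e-02,
        4.21582209e-02, -4.81496852e-05]), 'ee_pos': array([ 142.57410679, -556.51098703,  185.71729053]), 'ee_rot': array([-1.79908584e+02, -3.58042576e-03,  1.43667495e+01]), 'force': array([ 0.060456  , -0.10733674, -1.3622248 ]), 'torque': array([ 0.04693634, -0.02344458, -0.0087572 ]), 'gripper_force': 0.0, 'gripper_width': 91.4731620174159} 18.8
```

View pics/scene0.png

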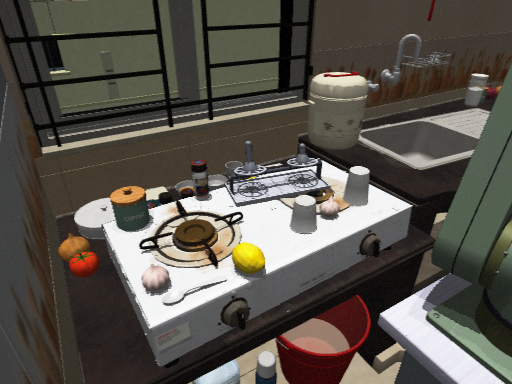

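View pics/top0.png

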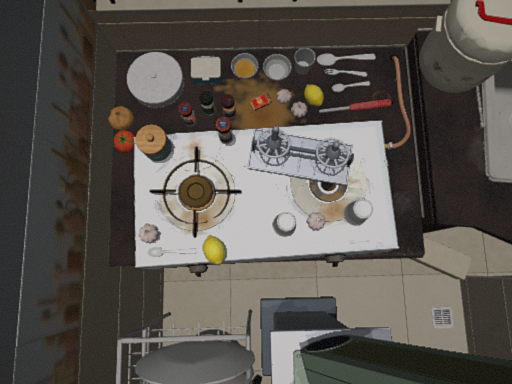

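The scene view shows tumblers at about (304,213) and (357,186) with garlic between them at (328,207), and the rack around (280,185). In the top view the tumblers are at (286,225) and (361,210), and the rack corners are near (250,150) and (354,160), so the rack is slightly yawed. Next I'll enlarge both views.

```bash
python3 - <<'E'
from h import *
t=load("top");s=load("scene")
def crop(c,x0,y0,w,h,k,n):
    im=cv2.resize(c["f"][y0:y0+h,x0:x0+w,::-1],None,fx=k,fy=k,interpolation=cv2.INTER_CUBIC)
    for i in range(0,w,10):
        cv2.line(im,(i*k,0),(i*k,6 if i%50 else 20),(0,0,255),1)
        if (x0+i)%20==0: cv2.putText(im,str(x0+i),(i*k,18),0,.4,(0,0,255),1)
    for i in range(0,h,10):
        cv2.line(im,(0,i*k),(6,i*k),(0,0,255),1); cv2.putText(im,str(y0+i),(8,i*k+4),0,.4,(0,0,255),1)
    cv2.imwrite("pics/"+n,im)
crop(t,240,120,140,120,5,"t1.png"); crop(s,220,135,160,110,5,"s1.png")
E
```

```text
(no output)
```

View pics/t1.png

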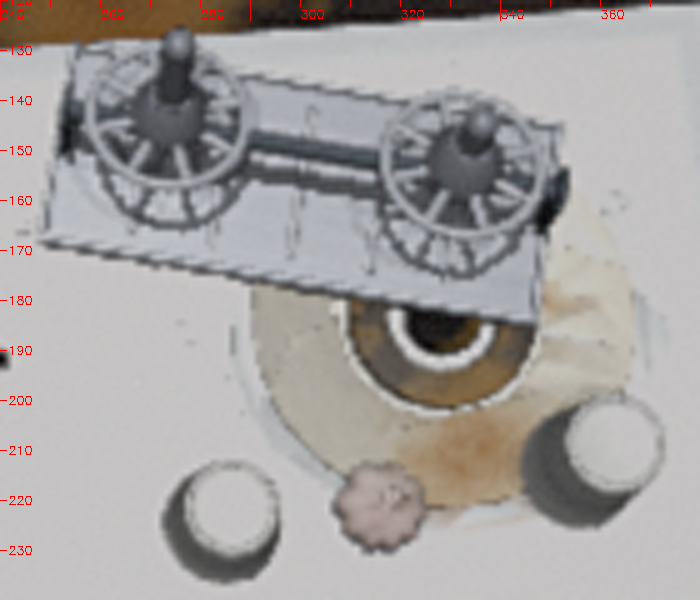

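View pics/s1.png

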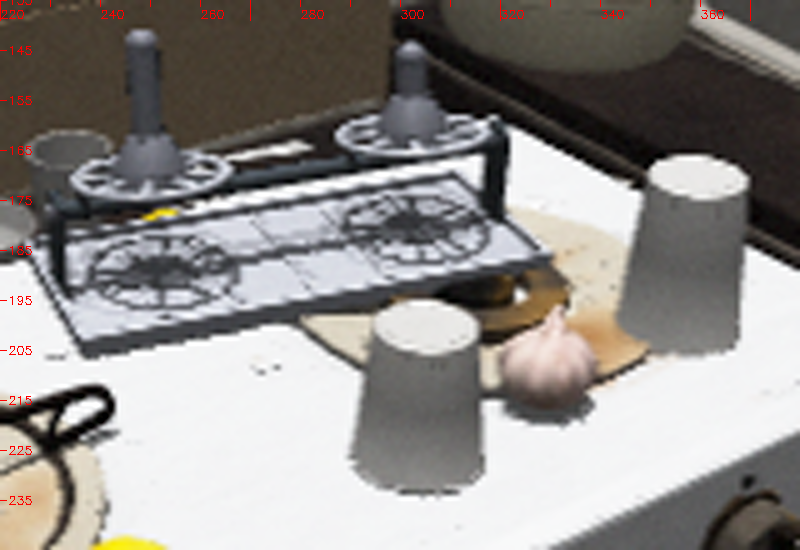

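```bash
python3 - <<'E'
from h import *
t=load("top");s=load("scene")
for n,a,b in(("L",(286.1,221.2),(304.8,199.8)),("R",(362.6,208.4),(359.2,170)),("longtip",(275.6,127.6),(248.2,143)),("shorttip",(336,143.2),(301.8,145)),("Lcheek/bar",(253.6,143),(231.5,173))):
    p,e=tri(ray(t,*a),ray(s,*b)); print(n,p.round(1),e.round(1))
C=np.array([onz(t,u,v,12)[:2] for u,v in((248,168.2),(346,184.2),(352.6,144.6),(254.6,128))])
print(C.round(1)); c=C.mean(0); ydir=(C[0]-C[1]+C[3]-C[2]); yaw=np.degrees(np.arctan2(-ydir[0],ydir[1]))
print(c.round(1),yaw.round(2),[np.linalg.norm(C[i]-C[(i+1)%4]).round(1) for i in range(4)])
# scene corners front-left,front-right
for u,v in((236.6,205.6),(329.7,186.0)): print(onz(s,u,v,12 if u>300 else 6).round(1))
E
```

```text
L [432.2 111.3  70.7] 0.3
R [457.8 -85.1  87.8] 0.6
longtip [661.7 133.1 138.5] 1.8
shorttip [625.2 -22.6 112.7] 1.7
Lcheek/bar [646.4 191.7  68.9] 3.6
[[590.5 207.5]
 [537.9 -64.6]
 [652.3 -91. ]
 [708.3 186.2]]
[622.3  59.5] -11.18 [np.float64(277.1), np.float64(117.4), np.float64(282.8), np.float64(119.7)]
[583.5 213.6   6. ]
[531.9 -60.3  12. ]
```

The triangulated base heights are 71 and 88 mm, so the left tumbler is the short one and the right one is tall. That means they cross over to reach their pegs. First I'll move up over the stove.

Call:
send_rows:
  motion:
    - {"tx": 0.04, "ty": -0.042, "tz": -0.02, "gripper": -1}
    - {"tx": 0.075, "ty": -0.08, "tz": -0.02}
    - {"tx": 0.075, "ty": -0.08, "tz": -0.02}
    - {"tx": 0.075, "ty": -0.08, "tz": -0.02}
    - {"tx": 0.075, "ty": -0.08}
    - {"tx": 0.075, "ty": -0.08}
    - {"tx": 0.075, "ty": -0.08}
    - {"tx": 0.075, "ty": -0.08}
    - {"tx": 0.075, "ty": -0.08}
    - {"tx": 0.075, "ty": -0.08}
    - {"tx": 0.075, "ty": -0.08}
    - {"tx": 0.075, "ty": -0.08}

```text
invalid input at $.motion[0]: expected keys tx, ty, tz, rx, ry, rz, gripper
```

Call:
send_rows:
  motion:
    - {"rz": -0.35, "gripper": 1}
    - {"rz": -0.35}
    - {"rz": -0.35}
    - {"rz": -0.35}
    - {"rz": -0.35}
    - {"rz": -0.35}
    - {"rz": -0.35}
    - {"rz": -0.35}
    - {"rz": -0.35}
    - {"rz": -0.35}
    - {"rz": -0.35}
    - {"rz": -0.35}

```text
invalid input at $.motion[0]: expected keys tx, ty, tz, rx, ry, rz, gripper
```

Call:
send_rows:
  motion:
    - {"rz": -0.35}
    - {"rz": -0.35}
    - {"rz": -0.24}
    - {}

```text
invalid input at $.motion[0]: expected keys tx, ty, tz, rx, ry, rz, gripper
```

```bash
cat >> h.py <<'E'
YAW=-11.2
RX=np.array([np.cos(np.radians(YAW)),np.sin(np.radians(YAW)),0]); RY=np.array([-RX[1],RX[0],0])
def st():
    s=env.state(); print("t",round(s["time_s"],2),"pos",s["ee_pos"].round(1),"rot",s["ee_rot"].round(1),"F",s["force"].round(1),"w",round(s["gripper_width"],1),"gf",round(float(s["gripper_force"]),1),"q",s["qpos"].round(0)); return s
def go(pos,rot=None,p0=None,r0=None):
    """total shift (old tool axes) and turn, in move units"""
    s=env.state(); R0=Rt.from_euler("xyz",s["ee_rot"] if r0 is None else r0,degrees=True)
    d=R0.inv().apply(np.array(pos)-(s["ee_pos"] if p0 is None else p0))/500
    r=np.zeros(3) if rot is None else np.degrees((R0.inv()*Rt.from_euler("xyz",rot,degrees=True)).as_rotvec())/30
    print("shift",d.round(4),"rows>=",np.ceil(np.linalg.norm(d)/.12),"turn",r.round(3)); return d,r
E
python3 - <<'E'
from h import *
t=load("top")
st(); print("garlic",onz(t,314.7,220.5,22).round())
tip=np.array([661.7,133.1,0])
go(tip+45*RX+[0,0,225]); go(tip+45*RX+[0,0,115])
E
```

```text
t 0.1 pos [ 142.6 -556.5  185.7] rot [-179.9   -0.    14.4] F [ 0.1 -0.1 -1.4] w 91.5 gf 0.0 q [-77.  18.  90.   0.  72.  -1.]
garlic [437.  30.  22.]
shift [ 1.4292 -1.0398 -0.0768] rows>= 15.0 turn [0. 0. 0.]
shift [ 1.4292 -1.0394  0.1432] rows>= 15.0 turn [0. 0. 0.]
```

All keys are required in every row.

Call:
send_rows:
  motion:
    - {"tx": 0.04, "ty": -0.042, "tz": -0.02, "rx": 0, "ry": 0, "rz": 0, "gripper": -1}
    - {"tx": 0.075, "ty": -0.08, "tz": -0.02, "rx": 0, "ry": 0, "rz": 0, "gripper": -1}
    - {"tx": 0.075, "ty": -0.08, "tz": -0.02, "rx": 0, "ry": 0, "rz": 0, "gripper": -1}
    - {"tx": 0.075, "ty": -0.08, "tz": -0.02, "rx": 0, "ry": 0, "rz": 0, "gripper": -1}
    - {"tx": 0.075, "ty": -0.08, "tz": 0, "rx": 0, "ry": 0, "rz": 0, "gripper": -1}
    - {"tx": 0.075, "ty": -0.08, "tz": 0, "rx": 0, "ry": 0, "rz": 0, "gripper": -1}
    - {"tx": 0.075, "ty": -0.08, "tz": 0, "rx": 0, "ry": 0, "rz": 0, "gripper": -1}
    - {"tx": 0.075, "ty": -0.08, "tz": 0, "rx": 0, "ry": 0, "rz": 0, "gripper": -1}
    - {"tx": 0.075, "ty": -0.08, "tz": 0, "rx": 0, "ry": 0, "rz": 0, "gripper": -1}
    - {"tx": 0.075, "ty": -0.08, "tz": 0, "rx": 0, "ry": 0, "rz": 0, "gripper": -1}
    - {"tx": 0.075, "ty": -0.08, "tz": 0, "rx": 0, "ry": 0, "rz": 0, "gripper": -1}
    - {"tx": 0.075, "ty": -0.08, "tz": 0, "rx": 0, "ry": 0, "rz": 0, "gripper": -1}

```text
time_s: 1.6
ee_pos: [447.7, -1.4, 226.3]
ee_rot: [180.0, 0.0, 14.4]
force: [0.8, 0.1, 0.5]
gripper_width: 91.3
gripper_force: 0.0
```

Call:
send_rows:
  motion:
    - {"tx": 0, "ty": 0, "tz": 0, "rx": 0, "ry": 0, "rz": -0.35, "gripper": 1}
    - {"tx": 0, "ty": 0, "tz": 0, "rx": 0, "ry": 0, "rz": -0.35, "gripper": 1}
    - {"tx": 0, "ty": 0, "tz": 0, "rx": 0, "ry": 0, "rz": -0.35, "gripper": 1}
    - {"tx": 0, "ty": 0, "tz": 0, "rx": 0, "ry": 0, "rz": -0.35, "gripper": 1}
    - {"tx": 0, "ty": 0, "tz": 0, "rx": 0, "ry": 0, "rz": -0.35, "gripper": 1}
    - {"tx": 0, "ty": 0, "tz": 0, "rx": 0, "ry": 0, "rz": -0.35, "gripper": 1}
    - {"tx": 0, "ty": 0, "tz": 0, "rx": 0, "ry": 0, "rz": -0.35, "gripper": 1}
    - {"tx": 0, "ty": 0, "tz": 0, "rx": 0, "ry": 0, "rz": -0.35, "gripper": 1}
    - {"tx": 0, "ty": 0, "tz": 0, "rx": 0, "ry": 0, "rz": -0.35, "gripper": 1}
    - {"tx": 0, "ty": 0, "tz": 0, "rx": 0, "ry": 0, "rz": -0.35, "gripper": 1}
    - {"tx": 0, "ty": 0, "tz": 0, "rx": 0, "ry": 0, "rz": -0.35, "gripper": 1}
    - {"tx": 0, "ty": 0, "tz": 0, "rx": 0, "ry": 0, "rz": -0.35, "gripper": 1}

```text
time_s: 3.1
ee_pos: [446.9, -3.1, 226.1]
ee_rot: [-180.0, -0.0, 140.7]
force: [0.1, -0.4, 0.1]
gripper_width: 0.6
gripper_force: 0.0
```

Call:
send_rows:
  motion:
    - {"tx": 0, "ty": 0, "tz": 0, "rx": 0, "ry": 0, "rz": -0.35, "gripper": 1}
    - {"tx": 0, "ty": 0, "tz": 0, "rx": 0, "ry": 0, "rz": -0.35, "gripper": 1}
    - {"tx": 0, "ty": 0, "tz": 0, "rx": 0, "ry": 0, "rz": -0.24, "gripper": 1}
    - {"tx": 0, "ty": 0, "tz": 0, "rx": 0, "ry": 0, "rz": 0, "gripper": 1}

```text
time_s: 3.6
ee_pos: [447.0, -3.1, 226.1]
ee_rot: [-180.0, -0.0, 168.5]
force: [-0.1, 0.6, 0.0]
gripper_width: 0.5
gripper_force: 0.0
```

```bash
python3 - <<'E'
from h import *
st()
tip=np.array([661.7,133.1,0])
go(tip+45*RX+[0,0,225])
E
```

```text
t 3.6 pos [447.   -3.1 226.1] rot [-180.    -0.   168.5] F [-0.1  0.6  0. ] w 0.5 gf 0.0 q [ -2.   5. 101.  -0.  74. -80.]
shift [-0.4564  0.3531  0.0019] rows>= 5.0 turn [0. 0. 0.]
```

Call:
send_rows:
  motion:
    - {"tx": -0.076, "ty": 0.059, "tz": 0, "rx": 0, "ry": 0, "rz": 0, "gripper": 1}
    - {"tx": -0.076, "ty": 0.059, "tz": 0, "rx": 0, "ry": 0, "rz": 0, "gripper": 1}
    - {"tx": -0.076, "ty": 0.059, "tz": 0, "rx": 0, "ry": 0, "rz": 0, "gripper": 1}
    - {"tx": -0.076, "ty": 0.059, "tz": 0, "rx": 0, "ry": 0, "rz": 0, "gripper": 1}
    - {"tx": -0.076, "ty": 0.059, "tz": 0, "rx": 0, "ry": 0, "rz": 0, "gripper": 1}
    - {"tx": -0.076, "ty": 0.059, "tz": 0, "rx": 0, "ry": 0, "rz": 0, "gripper": 1}
    - {"tx": 0, "ty": 0, "tz": 0.07, "rx": 0, "ry": 0, "rz": 0, "gripper": 1}
    - {"tx": 0, "ty": 0, "tz": 0.07, "rx": 0, "ry": 0, "rz": 0, "gripper": 1}
    - {"tx": 0, "ty": 0, "tz": 0.07, "rx": 0, "ry": 0, "rz": 0, "gripper": 1}
    - {"tx": 0, "ty": 0, "tz": 0.01, "rx": 0, "ry": 0, "rz": 0, "gripper": 1}
    - {"tx": 0, "ty": 0, "tz": 0, "rx": 0, "ry": 0, "rz": 0, "gripper": 1}

```text
time_s: 4.97
ee_pos: [706.3, 125.2, 117.1]
ee_rot: [180.0, 0.0, 168.5]
force: [0.1, -0.1, 0.4]
gripper_width: 0.2
gripper_force: 0.0
```

Call:
send_rows:
  motion:
    - {"tx": 0.02, "ty": 0, "tz": 0, "rx": 0, "ry": 0, "rz": 0, "gripper": 1}
    - {"tx": 0.02, "ty": 0, "tz": 0, "rx": 0, "ry": 0, "rz": 0, "gripper": 1}
    - {"tx": 0.02, "ty": 0, "tz": 0, "rx": 0, "ry": 0, "rz": 0, "gripper": 1}
    - {"tx": 0.02, "ty": 0, "tz": 0, "rx": 0, "ry": 0, "rz": 0, "gripper": 1}
    - {"tx": 0.02, "ty": 0, "tz": 0, "rx": 0, "ry": 0, "rz": 0, "gripper": 1}

```text
time_s: 5.6
ee_pos: [658.8, 135.1, 119.4]
ee_rot: [179.9, 0.4, 168.6]
force: [1.5, -2.5, 8.4]
gripper_width: 0.5
gripper_force: 3.9
```

```bash
python3 - <<'E'
from h import *
s=st()
# predicted stop: finger front face at local x=-17 from hinge (hinge local ~ 5..8 behind tray centre)
H=np.array([627,58.5,0]); print("tool centre local x",(s["ee_pos"]-H)@RX)
E
```

```text
t 5.6 pos [658.8 135.1 119.4] rot [179.9   0.4 168.6] F [ 1.5 -2.5  8.4] w 0.5 gf 3.9 q [ 11.  29.  82.  -0.  68. -68.]
tool centre local x 16.339783664645218
```

```bash
python3 - <<'E'
from h import *
s=cam("scene");im=cv2.resize(s["f"][100:220,200:360,::-1],None,fx=4,fy=4,interpolation=cv2.INTER_CUBIC);cv2.imwrite("pics/s2.png",im)
st()
E
```

```text
t 5.65 pos [657.2 135.3 119.4] rot [179.9   0.3 168.6] F [ 1.1 -1.2  6.1] w 0.8 gf 3.4 q [ 11.  29.  82.  -0.  69. -68.]
```

View pics/s2.png

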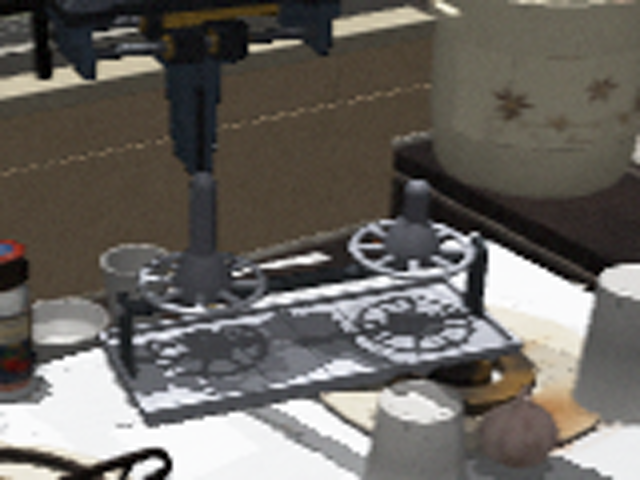

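The peg stands in front of the fingertips (crop about (203,175), close to vertical now). I'll project the TCP to see whether the fingers are behind the peg or on top of it.

```bash
python3 - <<'E'
from h import *
s=load("scene"); T=np.array([657.2,135.3,119.4])
for a in(-16,0,16):
  for b in(-13,13): print(a,b,((proj(s,T+a*RX+b*RY)-[200,100])*4).round())
E
```

```text
-16 -13 [218. 207.]
-16 13 [181. 212.]
0 -13 [210. 198.]
0 13 [174. 203.]
16 -13 [203. 190.]
16 13 [167. 195.]
```

```bash
python3 - <<'E'
from h import *
t=cam("top");im=cv2.resize(t["f"][90:190,235:365,::-1],None,fx=6,fy=6,interpolation=cv2.INTER_CUBIC);cv2.imwrite("pics/t2.png",im)
st(); T=np.array([657.2,135.3,119.4])
for a in(-16,16):
  for b in(-13,13): print(a,b,((proj(t,T+a*RX+b*RY)-[235,90])*6).round())
for q in (0,.1,.2,.3): 
  H=np.array([627,58.5,55])+80*RY; p=H+86*(np.cos(.25-q)*np.array([0,0,1])+np.sin(.25-q)*RX); print(q,p.round(),((proj(t,p)-[235,90])*6).round(), ((proj(load("scene"),p)-[200,100])*4).round())
E
```

```text
t 5.7 pos [657.3 135.4 119.4] rot [179.9   0.3 168.6] F [ 0.7 -1.1  7.3] w 0.3 gf 3.1 q [ 11.  29.  82.  -0.  69. -68.]
-16 -13 [262. 292.]
-16 13 [202. 282.]
16 -13 [274. 222.]
16 13 [214. 212.]
0 [663. 133. 138.] [246. 223.] [191. 171.]
0.1 [655. 134. 140.] [243. 240.] [194. 173.]
0.2 [647. 136. 141.] [240. 259.] [199. 176.]
0.3 [638. 138. 141.] [236. 278.] [203. 181.]
```

View pics/t2.png

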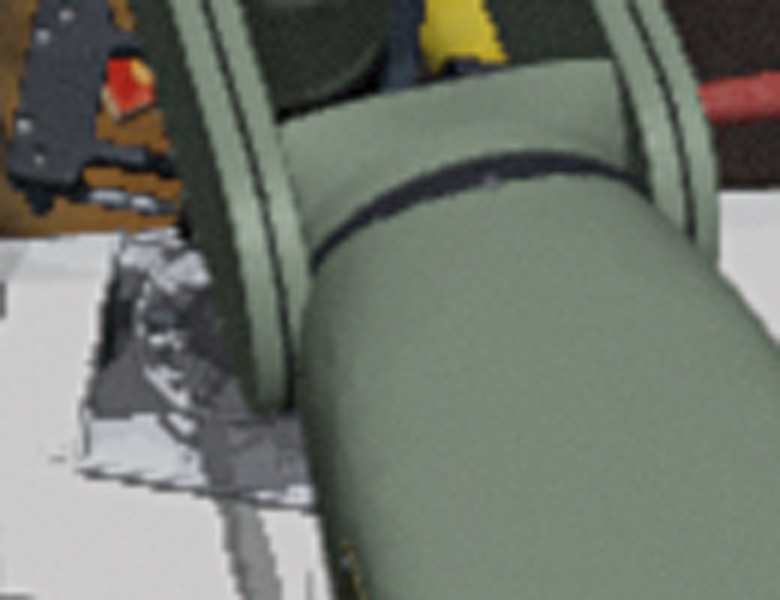

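The top view is blocked by the arm. In the scene view the tip at crop (203,178) matches a bar angle of about 0.27, so the peg is swinging. The upward force suggests the peg tip is bearing on a wider part of the finger, so I'll raise a little and push on in small steps.

Call:
send_rows:
  motion:
    - {"tx": -0.008, "ty": 0, "tz": -0.014, "rx": 0, "ry": 0, "rz": 0, "gripper": 1}
    - {"tx": 0, "ty": 0, "tz": -0.014, "rx": 0, "ry": 0, "rz": 0, "gripper": 1}
    - {"tx": 0, "ty": 0, "tz": 0, "rx": 0, "ry": 0, "rz": 0, "gripper": 1}

```text
time_s: 6.08
ee_pos: [660.8, 134.4, 130.8]
ee_rot: [180.0, 0.0, 168.6]
force: [0.1, 0.1, 0.4]
gripper_width: 0.2
gripper_force: 0.0
```

Call:
send_rows:
  motion:
    - {"tx": 0.012, "ty": 0, "tz": 0, "rx": 0, "ry": 0, "rz": 0, "gripper": 1}
    - {"tx": 0.012, "ty": 0, "tz": 0, "rx": 0, "ry": 0, "rz": 0, "gripper": 1}

```text
time_s: 6.32
ee_pos: [648.1, 136.7, 129.9]
ee_rot: [-180.0, -0.1, 168.6]
force: [0.7, 0.7, -0.3]
gripper_width: 0.3
gripper_force: 0.0
```

Call:
send_rows:
  motion:
    - {"tx": 0.012, "ty": 0, "tz": 0, "rx": 0, "ry": 0, "rz": 0, "gripper": 1}
    - {"tx": 0.012, "ty": 0, "tz": 0, "rx": 0, "ry": 0, "rz": 0, "gripper": 1}

```text
time_s: 6.58
ee_pos: [636.6, 139.2, 130.4]
ee_rot: [-180.0, -0.0, 168.6]
force: [0.3, 0.2, 0.4]
gripper_width: 0.5
gripper_force: 0.0
```

```bash
cat >> h.py <<'E'
def shorttip(f):
    """short peg tip pixel in scene view by patch matching against the first picture (301.8,145)"""
    a=cv2.imread("pics/scene0.png")[137:153,293:311]; b=f[120:190,270:340,::-1]
    m=cv2.matchTemplate(np.ascontiguousarray(b),a,cv2.TM_CCOEFF_NORMED); _,v,_,l=cv2.minMaxLoc(m)
    return np.array([l[0]+270-293+301.8,l[1]+120-137+145]),round(v,2)
E
python3 - <<'E'
from h import *
print("prev",shorttip(load("scene")["f"]))
c=cam("scene"); print("now",shorttip(c["f"])); st()
H=np.array([627,58.5,55])-80*RY
for q in (0,.1,.2,.3,.4,.5,.6,.67):
  p=H+58*(np.cos(.25-q)*np.array([0,0,1])+np.sin(.25-q)*RX); print(q,proj(c,p).round(1))
E
```

```text
prev (array([303.8, 146. ]), 0.82)
now (array([303.8, 146. ]), 0.79)
t 6.62 pos [635.9 139.3 130.5] rot [-1.800e+02 -1.000e-01  1.686e+02] F [-1.9 -1.4 -0.5] w 0.6 gf 0.0 q [ 11.  27.  84.   0.  69. -67.]
0 [301.4 145.4]
0.1 [302.3 145.7]
0.2 [303.3 146.3]
0.3 [304.2 147. ]
0.4 [305.1 148. ]
0.5 [306.  149.1]
0.6 [306.8 150.4]
0.67 [307.4 151.4]
```

```bash
python3 - <<'E'
from h import *
s=load("scene");im=cv2.resize(s["f"][110:190,215:325,::-1],None,fx=7,fy=7,interpolation=cv2.INTER_CUBIC);cv2.imwrite("pics/s3.png",im)
T=env.state()["ee_pos"]
for a in(-16,0,16):
  for b in(-13,0,13): print(a,b,((proj(s,T+a*RX+b*RY)-[215,110])*7).round(), ((proj(s,T+a*RX+b*RY+[0,0,40])-[215,110])*7).round())
E
```

```text
-16 -13 [296. 286.] [297. 186.]
-16 0 [264. 291.] [263. 190.]
-16 13 [231. 296.] [230. 194.]
0 -13 [282. 271.] [282. 171.]
0 0 [250. 275.] [249. 175.]
0 13 [217. 280.] [216. 180.]
16 -13 [268. 256.] [268. 157.]
16 0 [236. 260.] [235. 161.]
16 13 [204. 265.] [202. 165.]
```

View pics/s3.png

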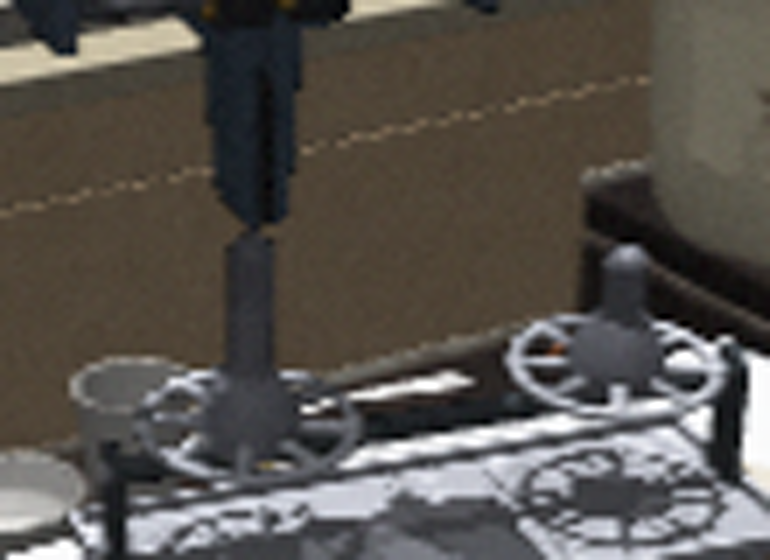

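The fingertip bottom is at crop (258,228), just above the peg tip at (250,232). The visible finger end is therefore about 19 mm higher than the reported TCP, and it slipped over the rounded tip. I'll go back behind the peg, descend further, and push again.

Call:
send_rows:
  motion:
    - {"tx": 0, "ty": 0, "tz": -0.04, "rx": 0, "ry": 0, "rz": 0, "gripper": 1}
    - {"tx": -0.05, "ty": 0, "tz": 0, "rx": 0, "ry": 0, "rz": 0, "gripper": 1}
    - {"tx": -0.05, "ty": 0, "tz": 0, "rx": 0, "ry": 0, "rz": 0, "gripper": 1}
    - {"tx": 0, "ty": 0, "tz": 0, "rx": 0, "ry": 0, "rz": 0, "gripper": 1}
    - {"tx": 0, "ty": 0, "tz": 0.055, "rx": 0, "ry": 0, "rz": 0, "gripper": 1}
    - {"tx": 0, "ty": 0, "tz": 0.055, "rx": 0, "ry": 0, "rz": 0, "gripper": 1}
    - {"tx": 0, "ty": 0, "tz": 0, "rx": 0, "ry": 0, "rz": 0, "gripper": 1}

```text
time_s: 7.5
ee_pos: [683.5, 129.1, 93.1]
ee_rot: [-179.9, -0.3, 168.6]
force: [-0.2, 0.4, -0.2]
gripper_width: 0.6
gripper_force: 0.0
```

Call:
send_rows:
  motion:
    - {"tx": 0.02, "ty": 0, "tz": 0, "rx": 0, "ry": 0, "rz": 0, "gripper": 1}
    - {"tx": 0.02, "ty": 0, "tz": 0, "rx": 0, "ry": 0, "rz": 0, "gripper": 1}
    - {"tx": 0.02, "ty": 0, "tz": 0, "rx": 0, "ry": 0, "rz": 0, "gripper": 1}

```text
time_s: 7.88
ee_pos: [657.9, 135.2, 97.1]
ee_rot: [179.9, 0.3, 168.6]
force: [4.1, -1.6, -0.4]
gripper_width: 0.4
gripper_force: 1.8
```

Call:
send_rows:
  motion:
    - {"tx": 0.015, "ty": 0, "tz": 0, "rx": 0, "ry": 0, "rz": 0, "gripper": 1}
    - {"tx": 0.015, "ty": 0, "tz": 0, "rx": 0, "ry": 0, "rz": 0, "gripper": 1}

```text
time_s: 8.12
ee_pos: [642.6, 138.1, 95.9]
ee_rot: [180.0, 0.1, 168.6]
force: [3.9, -0.7, -1.6]
gripper_width: 0.4
gripper_force: 2.0
```

```bash
python3 - <<'E'
from h import *
c=cam("scene"); print("now",shorttip(c["f"])); st()
E
```

```text
now (array([294.8, 142. ]), 0.42)
t 8.18 pos [641.2 138.3  95.7] rot [180.    0.  168.6] F [ 1.5 -0.5 -0.5] w 0.4 gf 1.7 q [ 11.  29.  86.   0.  65. -67.]
```

Now there is a proper push of 4 N. I'll continue in small steps to the stop.

Call:
send_rows:
  motion:
    - {"tx": 0.012, "ty": 0, "tz": 0, "rx": 0, "ry": 0, "rz": 0, "gripper": 1}
    - {"tx": 0.012, "ty": 0, "tz": 0, "rx": 0, "ry": 0, "rz": 0, "gripper": 1}

```text
time_s: 8.43
ee_pos: [636.9, 139.4, 96.7]
ee_rot: [179.9, 0.9, 168.6]
force: [20.5, -4.9, -4.6]
gripper_width: 0.5
gripper_force: 9.3
```

Call:
send_rows:
  motion:
    - {"tx": 0.008, "ty": 0, "tz": 0, "rx": 0, "ry": 0, "rz": 0, "gripper": 1}
    - {"tx": 0.008, "ty": 0, "tz": 0, "rx": 0, "ry": 0, "rz": 0, "gripper": 1}

```text
time_s: 8.68
ee_pos: [636.3, 139.8, 98.3]
ee_rot: [179.8, 1.8, 168.7]
force: [31.5, -9.5, -7.5]
gripper_width: 0.3
gripper_force: 14.5
```

Call:
send_rows:
  motion:
    - {"tx": 0.006, "ty": 0, "tz": 0, "rx": 0, "ry": 0, "rz": 0, "gripper": 1}
    - {"tx": 0.006, "ty": 0, "tz": 0, "rx": 0, "ry": 0, "rz": 0, "gripper": 1}

```text
time_s: 8.93
ee_pos: [635.9, 140.0, 99.5]
ee_rot: [179.7, 2.4, 168.7]
force: [39.0, -11.7, -8.8]
gripper_width: 0.3
gripper_force: 18.8
```

The force rose to 39 N without motion, so that is the hard stop. I'll back off, lift, open the gripper and check.

Call:
send_rows:
  motion:
    - {"tx": -0.03, "ty": 0, "tz": 0, "rx": 0, "ry": 0, "rz": 0, "gripper": 1}
    - {"tx": -0.05, "ty": 0, "tz": 0, "rx": 0, "ry": 0, "rz": 0, "gripper": 1}
    - {"tx": -0.02, "ty": 0, "tz": -0.06, "rx": 0, "ry": 0, "rz": 0, "gripper": 1}
    - {"tx": 0, "ty": 0, "tz": -0.1, "rx": 0, "ry": 0, "rz": 0, "gripper": 1}
    - {"tx": 0, "ty": 0, "tz": -0.1, "rx": 0, "ry": 0, "rz": 0, "gripper": 1}
    - {"tx": 0.05, "ty": -0.11, "tz": 0, "rx": 0, "ry": 0, "rz": 0, "gripper": 0.1}
    - {"tx": 0.05, "ty": -0.11, "tz": 0, "rx": 0, "ry": 0, "rz": 0, "gripper": -0.6}
    - {"tx": 0.05, "ty": -0.11, "tz": 0, "rx": 0, "ry": 0, "rz": 0, "gripper": -0.6}
    - {"tx": 0.05, "ty": -0.11, "tz": 0, "rx": 0, "ry": 0, "rz": 0, "gripper": -0.6}
    - {"tx": 0.05, "ty": -0.11, "tz": 0, "rx": 0, "ry": 0, "rz": 0, "gripper": -0.6}
    - {"tx": 0, "ty": 0, "tz": 0, "rx": 0, "ry": 0, "rz": 0, "gripper": -0.6}

```text
time_s: 10.3
ee_pos: [484.9, -113.1, 225.3]
ee_rot: [180.0, -0.2, 168.3]
force: [1.0, 1.1, 0.0]
gripper_width: 57.4
gripper_force: 0.0
```

```bash
python3 - <<'E'
from h import *
s=cam("scene");t=cam("top"); st()
a=cv2.resize(s["f"][90:240,220:380,::-1],None,fx=4,fy=4,interpolation=cv2.INTER_CUBIC)
b=cv2.resize(t["f"][115:205,240:380,::-1],None,fx=5,fy=5,interpolation=cv2.INTER_CUBIC)
cv2.imwrite("pics/s4.png",a);cv2.imwrite("pics/t4.png",b)
E
```

```text
t 10.4 pos [ 487.7 -111.   225.4] rot [ 1.799e+02 -1.000e-01  1.685e+02] F [-0.3 -0.4 -0.3] w 65.6 gf 0.0 q [-14.  10.  95.   0.  75. -93.]
```

View pics/s4.png

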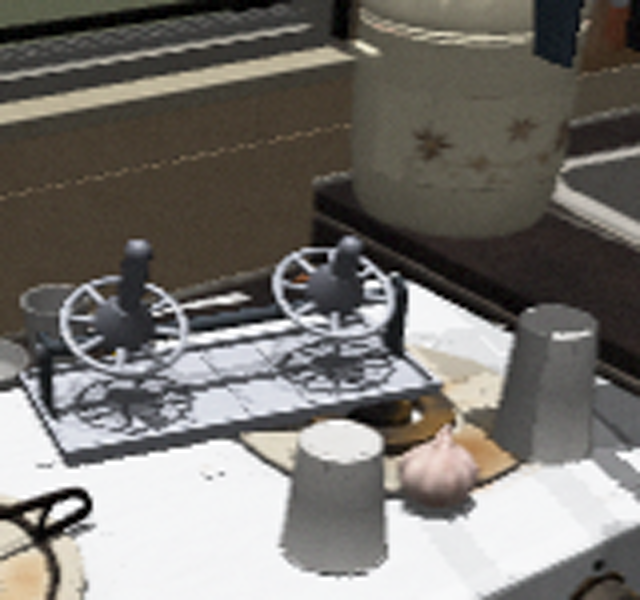

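Both pegs lean out now: the long tip is at crop (137,250) and the short tip at (348,246). The tumblers haven't moved. Next is the top view, to triangulate the tips.

View pics/t4.png

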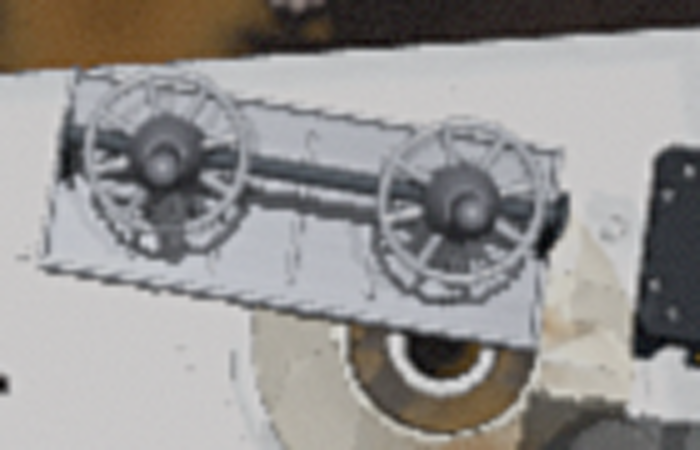

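```bash
python3 - <<'E'
from h import *
from scipy.optimize import least_squares
s=load("scene");t=load("top")
S=lambda x,y:np.array([220+x/4-.4,90+y/4-.4]); T=lambda x,y:np.array([240+x/5-.4,115+y/5-.4])
obs=[(80,86,S(137,250),T(165,160)),(-80,58,S(348,246),T(468,206)),(80,15,S(124,325),T(167.5,149)),(-80,15,S(335,293),T(462,199))]
for o in obs: p,e=tri(ray(t,*o[3]),ray(s,*o[2])); print(o[:2],p.round(1),e.round(1))
def pts(P):
    x,y,yaw,dz=P[:4]; q=.67; X=np.array([np.cos(yaw),np.sin(yaw),0]);Y=np.array([-X[1],X[0],0])
    return [np.array([x,y,55+dz])+yy*Y+l*(np.cos(.25-q)*np.array([0,0,1])+np.sin(.25-q)*X) for yy,l,_,_ in obs]
def res(P): return np.concatenate([np.r_[proj(s,p)-o[2],proj(t,p)-o[3]] for p,o in zip(pts(P),obs)])
r=least_squares(res,[625,58,-.195,0]); print(r.x[:2].round(1),np.degrees(r.x[2]).round(2),r.x[3].round(1)); print(r.fun.reshape(4,4).round(1)); print(np.array(pts(r.x)).round(1))
# tumblers now: bright tops
for n,a,b,z in(("L",(286.1,221.2),(304.8,199.8),74),("R",(362.6,208.4),(359.2,170),92)): print(n,onz(t,*a,z).round(1),onz(s,*b,z).round(1))
P=np.array([487.7,-111,225.4])
for z in(0,20): print("finger end px",z,[proj(s,P+b*RY+[0,0,z]).round() for b in(-46,-33,33,46)])
f=s["f"]; m=(f.max(2)<70)&(f[:,:,2]>f[:,:,0]); ys,xs=np.nonzero(m[60:125,330:400]); 
for c in range(330,400,6): k=np.nonzero(m[60:125,c])[0]; print(c,(k.max()+60) if len(k) else None,end="; ")
E
```

```text
(80, 86) [614.6 142.4 131.1] 0.6
(-80, 58) [593.  -14.8 107.4] 2.5
(80, 15) [641.6 137.3  63.9] 0.8
(-80, 15) [609.8 -20.7  63.1] 1.6
[632.1  57.5] -11.57 -3.2
[[-0.1  0.4 -0.1  0.5]
 [-0.1  0.8  0.7  0.6]
 [-0.2 -0.6  0.2 -0.3]
 [-0.6 -0.7 -0.  -0.2]]
[[613.8 142.9 130.3]
 [592.9 -16.1 104.7]
 [642.2 137.1  65.4]
 [610.1 -19.6  65.4]]
L [431.7 111.4  74. ] [428.1 115.   74. ]
R [457.5 -83.8  92. ] [451.8 -78.6  92. ]
finger end px 0 [array([381., 112.]), array([377., 113.]), array([355., 115.]), array([350., 116.])]
finger end px 20 [array([383., 104.]), array([378., 105.]), array([356., 107.]), array([351., 108.])]
330 None; 336 None; 342 71; 348 73; 354 103; 360 105; 366 84; 372 71; 378 101; 384 104; 390 88; 396 72;
```

The fit gives the rack at (632, 57.5), yaw -11.6°, with residuals under 1 px. The cameras read about 3 mm low in z for the rack and the tumblers alike, so that cancels. Now to grasp the tall tumbler.

Call:
send_rows:
  motion:
    - {"tx": 0.035, "ty": 0.02, "tz": 0, "rx": 0, "ry": 0, "rz": 0, "gripper": -1}
    - {"tx": 0.034, "ty": 0.019, "tz": 0, "rx": 0, "ry": 0, "rz": 0, "gripper": -1}
    - {"tx": 0, "ty": 0, "tz": 0.08, "rx": 0, "ry": 0, "rz": 0, "gripper": -1}
    - {"tx": 0, "ty": 0, "tz": 0.08, "rx": 0, "ry": 0, "rz": 0, "gripper": -1}
    - {"tx": 0, "ty": 0, "tz": 0.08, "rx": 0, "ry": 0, "rz": 0, "gripper": -1}
    - {"tx": 0, "ty": 0, "tz": 0, "rx": 0, "ry": 0, "rz": 0, "gripper": -1}
    - {"tx": 0, "ty": 0, "tz": 0, "rx": 0, "ry": 0, "rz": 0, "gripper": -1}

```text
time_s: 11.28
ee_pos: [459.5, -84.9, 106.8]
ee_rot: [-180.0, 0.1, 168.6]
force: [-0.2, 0.2, -0.0]
gripper_width: 91.4
gripper_force: 0.0
```

```bash
python3 - <<'E'
from h import *
st(); go([457.8,-85.1,32])
E
```

```text
t 11.28 pos [459.5 -84.9 106.8] rot [-1.800e+02  1.000e-01  1.686e+02] F [-0.2  0.2 -0. ] w 91.4 gf 0.0 q [-12.  13. 110.   0.  57. -91.]
shift [ 0.0036 -0.001   0.1496] rows>= 2.0 turn [0. 0. 0.]
```

Call:
send_rows:
  motion:
    - {"tx": 0.003, "ty": 0, "tz": 0.04, "rx": 0, "ry": 0, "rz": 0, "gripper": -1}
    - {"tx": 0, "ty": 0, "tz": 0.04, "rx": 0, "ry": 0, "rz": 0, "gripper": -1}
    - {"tx": 0, "ty": 0, "tz": 0.04, "rx": 0, "ry": 0, "rz": 0, "gripper": -1}
    - {"tx": 0, "ty": 0, "tz": 0.03, "rx": 0, "ry": 0, "rz": 0, "gripper": -1}
    - {"tx": 0, "ty": 0, "tz": 0, "rx": 0, "ry": 0, "rz": 0, "gripper": -1}

```text
time_s: 11.9
ee_pos: [457.9, -85.1, 31.3]
ee_rot: [-180.0, 0.1, 168.6]
force: [0.7, -0.5, -0.2]
gripper_width: 91.3
gripper_force: 0.0
```

Call:
send_rows:
  grip_force: 20
  motion:
    - {"tx": 0, "ty": 0, "tz": 0, "rx": 0, "ry": 0, "rz": 0, "gripper": 0}
    - {"tx": 0, "ty": 0, "tz": 0, "rx": 0, "ry": 0, "rz": 0, "gripper": 1}
    - {"tx": 0, "ty": 0, "tz": 0, "rx": 0, "ry": 0, "rz": 0, "gripper": 1}
    - {"tx": 0, "ty": 0, "tz": 0, "rx": 0, "ry": 0, "rz": 0, "gripper": 1}
    - {"tx": 0, "ty": 0, "tz": 0, "rx": 0, "ry": 0, "rz": 0, "gripper": 1}
    - {"tx": 0, "ty": 0, "tz": 0, "rx": 0, "ry": 0, "rz": 0, "gripper": 1}

```text
time_s: 12.65
ee_pos: [457.4, -85.2, 30.6]
ee_rot: [180.0, 0.0, 168.6]
force: [0.2, 1.1, 2.9]
gripper_width: 54.3
gripper_force: 20.0
```

Gripped: the opening is 54.3 mm, which is the diameter 22 mm below the base. Now I'll lift and work out the approach pose.

Call:
send_rows:
  motion:
    - {"tx": 0, "ty": 0, "tz": -0.03, "rx": 0, "ry": 0, "rz": 0, "gripper": 1}
    - {"tx": 0, "ty": 0, "tz": -0.07, "rx": 0, "ry": 0, "rz": 0, "gripper": 1}
    - {"tx": 0, "ty": 0, "tz": -0.1, "rx": 0, "ry": 0, "rz": 0, "gripper": 1}
    - {"tx": 0, "ty": 0, "tz": -0.1, "rx": 0, "ry": 0, "rz": 0, "gripper": 1}
    - {"tx": 0, "ty": 0, "tz": -0.1, "rx": 0, "ry": 0, "rz": 0, "gripper": 1}
    - {"tx": 0, "ty": 0, "tz": 0, "rx": 0, "ry": -0.27, "rz": 0, "gripper": 1}
    - {"tx": 0, "ty": 0, "tz": 0, "rx": 0, "ry": -0.27, "rz": 0, "gripper": 1}
    - {"tx": 0, "ty": 0, "tz": 0, "rx": 0, "ry": -0.262, "rz": 0, "gripper": 1}
    - {"tx": 0, "ty": 0, "tz": 0, "rx": 0, "ry": 0, "rz": 0, "gripper": 1}

```text
time_s: 13.78
ee_pos: [453.4, -84.5, 228.4]
ee_rot: [-180.0, 23.8, 168.6]
force: [-0.4, 0.2, -0.6]
gripper_width: 54.3
gripper_force: 19.8
```

```bash
cat >> h.py <<'E'
Y2=np.radians(-11.57); X2=np.array([np.cos(Y2),np.sin(Y2),0]); U2=np.array([-X2[1],X2[0],0])
PZ=np.cos(.42)*np.array([0,0,1])-np.sin(.42)*X2
def seat(sgn): return np.array([632.1,57.5,55])+sgn*80*U2+15*PZ
def dev(): # axis of tool vs peg in deg, tool y vs bar
    M=Rt.from_euler("xyz",env.state()["ee_rot"],degrees=True).as_matrix()
    print("tilt err",np.degrees(np.arccos(-M[:,2]@PZ)).round(2),"ry/rx comps", np.degrees([M[:,0]@-PZ, M[:,1]@-PZ]).round(2))
E
python3 - <<'E'
from h import *
st(); dev(); S=seat(1); print(S.round(1)); go(S+131*PZ); go(S+31*PZ)
t=load("top"); print("jar",onz(t,224,125,105).round())
E
```

```text
t 13.78 pos [453.4 -84.5 228.4] rot [-180.    23.8  168.6] F [-0.4  0.2 -0.6] w 54.3 gf 19.8 q [-12.  -7. 117.   0.  46. -91.]
tilt err 0.3 ry/rx comps [-0.3  -0.04]
[642.2 137.1  68.7]
shift [-0.1283  0.5095  0.144 ] rows>= 5.0 turn [0. 0. 0.]
shift [-0.1293  0.5093  0.344 ] rows>= 6.0 turn [0. 0. 0.]
jar [685. 266. 105.]
```

Call:
send_rows:
  motion:
    - {"tx": -0.015, "ty": 0.06, "tz": 0, "rx": 0, "ry": 0, "rz": 0, "gripper": 1}
    - {"tx": -0.025, "ty": 0.1, "tz": 0, "rx": 0, "ry": 0, "rz": 0, "gripper": 1}
    - {"tx": -0.025, "ty": 0.1, "tz": 0, "rx": 0, "ry": 0, "rz": 0, "gripper": 1}
    - {"tx": -0.025, "ty": 0.1, "tz": 0, "rx": 0, "ry": 0, "rz": 0, "gripper": 1}
    - {"tx": -0.025, "ty": 0.1, "tz": 0, "rx": 0, "ry": 0, "rz": 0, "gripper": 1}
    - {"tx": -0.013, "ty": 0.05, "tz": 0, "rx": 0, "ry": 0, "rz": 0, "gripper": 1}
    - {"tx": 0, "ty": 0, "tz": 0.07, "rx": 0, "ry": -0.01, "rz": 0, "gripper": 1}
    - {"tx": 0, "ty": 0, "tz": 0.07, "rx": 0, "ry": 0, "rz": 0, "gripper": 1}
    - {"tx": 0, "ty": 0, "tz": 0, "rx": 0, "ry": 0, "rz": 0, "gripper": 1}
    - {"tx": 0, "ty": 0, "tz": 0, "rx": 0, "ry": 0, "rz": 0, "gripper": 1}

```text
time_s: 15.02
ee_pos: [594.4, 147.8, 193.7]
ee_rot: [180.0, 24.4, 168.5]
force: [0.2, 0.3, -1.9]
gripper_width: 54.3
gripper_force: 19.8
```

```bash
python3 - <<'E'
from h import *
st(); dev(); S=seat(1); go(S+31*PZ)
s=cam("scene","s5.png")
# where base centre, rim centre, peg tip should appear
T=env.state()["ee_pos"]
for n,p in(("base",T+61*PZ),("rim",T-31*PZ),("tip",S+71*PZ)): print(n,proj(s,p-[0,0,3.2]).round(1))
E
```

```text
t 15.03 pos [594.4 147.8 193.7] rot [180.   24.4 168.5] F [ 0.2  0.3 -1.9] w 54.3 gf 19.8 q [ 20.  11. 104. -18.  46. -48.]
tilt err 0.36 ry/rx comps [ 0.35 -0.06]
shift [ 0.0139 -0.0021  0.2062] rows>= 2.0 turn [0. 0. 0.]
base [259.5 113.6]
rim [254.3 141.8]
tip [253.7 152.5]
```

Call:
send_rows:
  motion:
    - {"tx": 0.014, "ty": -0.002, "tz": 0, "rx": 0, "ry": 0, "rz": 0, "gripper": 1}
    - {"tx": 0, "ty": 0, "tz": 0.04, "rx": 0, "ry": 0, "rz": 0, "gripper": 1}
    - {"tx": 0, "ty": 0, "tz": 0.04, "rx": 0, "ry": 0, "rz": 0, "gripper": 1}
    - {"tx": 0, "ty": 0, "tz": 0.04, "rx": 0, "ry": 0, "rz": 0, "gripper": 1}
    - {"tx": 0, "ty": 0, "tz": 0.02, "rx": 0, "ry": 0, "rz": 0, "gripper": 1}
    - {"tx": 0, "ty": 0, "tz": 0, "rx": 0, "ry": 0, "rz": 0, "gripper": 1}

```text
time_s: 15.82
ee_pos: [614.7, 141.9, 126.0]
ee_rot: [-180.0, 24.3, 168.6]
force: [0.0, -0.4, -1.9]
gripper_width: 54.1
gripper_force: 19.8
```

```bash
python3 - <<'E'
from h import *
st(); dev(); go(seat(1)+31*PZ)
E
```

```text
t 15.82 pos [614.7 141.9 126. ] rot [-180.    24.3  168.6] F [ 0.  -0.4 -1.9] w 54.1 gf 19.8 q [ 19.  16. 107. -20.  37. -46.]
tilt err 0.27 ry/rx comps [ 0.27 -0.03]
shift [-0.0039  0.0015  0.0653] rows>= 1.0 turn [0. 0. 0.]
```

Free so far, with 33 mm left to go.

Call:
send_rows:
  motion:
    - {"tx": -0.003, "ty": 0.001, "tz": 0.02, "rx": 0, "ry": 0, "rz": 0, "gripper": 1}
    - {"tx": 0, "ty": 0, "tz": 0.02, "rx": 0, "ry": 0, "rz": 0, "gripper": 1}
    - {"tx": 0, "ty": 0, "tz": 0.01, "rx": 0, "ry": 0, "rz": 0, "gripper": 1}
    - {"tx": 0, "ty": 0, "tz": 0, "rx": 0, "ry": 0, "rz": 0, "gripper": 1}

```text
time_s: 16.32
ee_pos: [626.4, 140.0, 103.2]
ee_rot: [-180.0, 24.3, 168.6]
force: [0.6, 0.7, -1.3]
gripper_width: 54.6
gripper_force: 19.8
```

Call:
send_rows:
  motion:
    - {"tx": 0, "ty": 0, "tz": 0.008, "rx": 0, "ry": 0, "rz": 0, "gripper": 1}
    - {"tx": 0, "ty": 0, "tz": 0.006, "rx": 0, "ry": 0, "rz": 0, "gripper": 1}
    - {"tx": 0, "ty": 0, "tz": 0, "rx": 0, "ry": 0, "rz": 0, "gripper": 1}

```text
time_s: 16.7
ee_pos: [629.5, 139.6, 99.3]
ee_rot: [180.0, 24.5, 168.5]
force: [-7.1, -0.6, 8.5]
gripper_width: 54.3
gripper_force: 20.4
```

```bash
python3 - <<'E'
from h import *
st(); dev(); go(seat(1)+31*PZ)
E
```

```text
t 16.7 pos [629.5 139.6  99.3] rot [180.   24.5 168.5] F [-7.1 -0.6  8.5] w 54.3 gf 20.4 q [ 18.  19. 108. -22.  33. -44.]
tilt err 0.41 ry/rx comps [ 0.4  -0.08]
shift [0.0015 0.0001 0.0045] rows>= 1.0 turn [0. 0. 0.]
```

Call:
send_rows:
  motion:
    - {"tx": 0, "ty": 0, "tz": 0.006, "rx": 0, "ry": 0, "rz": 0, "gripper": 1}
    - {"tx": 0, "ty": 0, "tz": 0, "rx": 0, "ry": 0, "rz": 0, "gripper": 1}

```text
time_s: 16.95
ee_pos: [631.0, 138.5, 98.6]
ee_rot: [-180.0, 24.6, 168.6]
force: [-11.5, -3.9, 19.0]
gripper_width: 54.4
gripper_force: 21.0
```

```bash
python3 - <<'E'
from h import *
s=st(); dev(); go(seat(1)+31*PZ); print("axial",s["force"]@PZ, "lat X",s["force"]@np.cross(U2,PZ),"lat Y",s["force"]@U2)
E
```

```text
t 16.95 pos [631.  138.5  98.6] rot [-180.    24.6  168.6] F [-11.5  -3.9  19. ] w 54.4 gf 21.0 q [ 18.  19. 108. -22.  33. -44.]
tilt err 0.52 ry/rx comps [ 0.52 -0.01]
shift [0.004  0.0018 0.0018] rows>= 1.0 turn [0. 0. 0.]
axial 21.649514004461093 lat X -1.8242056522640757 lat Y -6.094154643989874
```

The contact is stiff along the axis, as expected for a rim on the wires. I'll relieve the load, release and retreat along the peg axis.

Call:
send_rows:
  motion:
    - {"tx": 0, "ty": 0, "tz": -0.008, "rx": 0, "ry": 0, "rz": 0, "gripper": 1}
    - {"tx": 0, "ty": 0, "tz": 0, "rx": 0, "ry": 0, "rz": 0, "gripper": -0.4}
    - {"tx": 0, "ty": 0, "tz": 0, "rx": 0, "ry": 0, "rz": 0, "gripper": -1}
    - {"tx": 0, "ty": 0, "tz": 0, "rx": 0, "ry": 0, "rz": 0, "gripper": -1}
    - {"tx": 0, "ty": 0, "tz": 0, "rx": 0, "ry": 0, "rz": 0, "gripper": -1}
    - {"tx": 0, "ty": 0, "tz": 0, "rx": 0, "ry": 0, "rz": 0, "gripper": -1}

```text
time_s: 17.7
ee_pos: [629.0, 139.7, 98.2]
ee_rot: [-180.0, 24.4, 168.6]
force: [0.5, 0.0, -1.0]
gripper_width: 91.0
gripper_force: 0.0
```

Call:
send_rows:
  motion:
    - {"tx": 0, "ty": 0, "tz": -0.03, "rx": 0, "ry": 0, "rz": 0, "gripper": -1}
    - {"tx": 0, "ty": 0, "tz": -0.08, "rx": 0, "ry": 0, "rz": 0, "gripper": -1}
    - {"tx": 0, "ty": 0, "tz": -0.1, "rx": 0, "ry": 0, "rz": 0, "gripper": -1}
    - {"tx": 0, "ty": 0, "tz": -0.05, "rx": 0, "ry": 0, "rz": 0, "gripper": -1}
    - {"tx": 0, "ty": 0, "tz": 0, "rx": 0, "ry": 0.27, "rz": 0, "gripper": -1}
    - {"tx": 0, "ty": 0, "tz": 0, "rx": 0, "ry": 0.27, "rz": 0, "gripper": -1}
    - {"tx": 0, "ty": 0, "tz": 0, "rx": 0, "ry": 0.27, "rz": 0, "gripper": -0.7}
    - {"tx": 0, "ty": 0, "tz": 0, "rx": 0, "ry": 0, "rz": 0, "gripper": -0.7}

```text
time_s: 18.7
ee_pos: [578.4, 149.9, 216.8]
ee_rot: [180.0, 0.1, 168.5]
force: [0.1, 0.2, -0.6]
gripper_width: 78.3
gripper_force: 0.0
```

```bash
python3 - <<'E'
from h import *
st(); cam("scene","s6.png"); cam("top","t6.png")
go([432.2,111.3,220]); go([432.2,111.3,24])
E
```

```text
t 18.7 pos [578.4 149.9 216.8] rot [1.800e+02 1.000e-01 1.685e+02] F [ 0.1  0.2 -0.6] w 78.3 gf 0.0 q [ 13.  19.  84.  -0.  77. -65.]
shift [ 0.266  -0.1334 -0.0068] rows>= 3.0 turn [0. 0. 0.]
shift [ 0.2668 -0.1333  0.3852] rows>= 5.0 turn [0. 0. 0.]
```

Call:
send_rows:
  motion:
    - {"tx": 0.09, "ty": -0.045, "tz": 0, "rx": 0, "ry": 0, "rz": 0, "gripper": -0.62}
    - {"tx": 0.09, "ty": -0.045, "tz": 0, "rx": 0, "ry": 0, "rz": 0, "gripper": -0.62}
    - {"tx": 0.087, "ty": -0.044, "tz": 0, "rx": 0, "ry": 0, "rz": 0, "gripper": -0.62}
    - {"tx": 0, "ty": 0, "tz": 0.1, "rx": 0, "ry": 0, "rz": 0, "gripper": -0.62}
    - {"tx": 0, "ty": 0, "tz": 0.1, "rx": 0, "ry": 0, "rz": 0, "gripper": -0.62}
    - {"tx": 0, "ty": 0, "tz": 0.02, "rx": 0, "ry": 0, "rz": 0, "gripper": -0.62}
    - {"tx": 0, "ty": 0, "tz": 0, "rx": 0, "ry": 0, "rz": 0, "gripper": -0.62}
    - {"tx": 0, "ty": 0, "tz": 0, "rx": 0, "ry": 0, "rz": 0, "gripper": -0.62}

```text
time_s: 19.8
ee_pos: [433.8, 111.6, 108.5]
ee_rot: [179.9, 0.3, 168.6]
force: [-0.0, -0.3, 0.0]
gripper_width: 73.8
gripper_force: 0.0
```

```bash
python3 - <<'E'
from h import *
st(); go([432.2,111.3,20])
E
```

```text
t 19.8 pos [433.8 111.6 108.5] rot [179.9   0.3 168.6] F [-0.  -0.3  0. ] w 73.8 gf 0.0 q [ 13.  11. 112.  -0.  56. -66.]
shift [ 0.0039 -0.0015  0.177 ] rows>= 2.0 turn [0. 0. 0.]
```

Call:
send_rows:
  motion:
    - {"tx": 0.002, "ty": -0.001, "tz": 0.06, "rx": 0, "ry": 0, "rz": 0, "gripper": -0.62}
    - {"tx": 0, "ty": 0, "tz": 0.06, "rx": 0, "ry": 0, "rz": 0, "gripper": -0.62}
    - {"tx": 0, "ty": 0, "tz": 0.056, "rx": 0, "ry": 0, "rz": 0, "gripper": -0.62}
    - {"tx": 0, "ty": 0, "tz": 0, "rx": 0, "ry": 0, "rz": 0, "gripper": -0.62}

```text
time_s: 20.3
ee_pos: [431.1, 110.7, 18.5]
ee_rot: [-180.0, -0.0, 168.6]
force: [-0.1, 0.7, -0.7]
gripper_width: 73.8
gripper_force: 0.0
```

Call:
send_rows:
  grip_force: 20
  motion:
    - {"tx": 0, "ty": 0, "tz": 0, "rx": 0, "ry": 0, "rz": 0, "gripper": 0}
    - {"tx": 0, "ty": 0, "tz": 0, "rx": 0, "ry": 0, "rz": 0, "gripper": 1}
    - {"tx": 0, "ty": 0, "tz": 0, "rx": 0, "ry": 0, "rz": 0, "gripper": 1}
    - {"tx": 0, "ty": 0, "tz": 0, "rx": 0, "ry": 0, "rz": 0, "gripper": 1}
    - {"tx": 0, "ty": 0, "tz": 0, "rx": 0, "ry": 0, "rz": 0, "gripper": 1}

```text
time_s: 20.92
ee_pos: [432.5, 111.1, 19.8]
ee_rot: [179.9, 0.2, 168.6]
force: [-0.3, 1.4, 6.7]
gripper_width: 53.0
gripper_force: 20.2
```

Call:
send_rows:
  motion:
    - {"tx": 0, "ty": 0, "tz": -0.03, "rx": 0, "ry": 0, "rz": 0, "gripper": 1}
    - {"tx": 0, "ty": 0, "tz": -0.07, "rx": 0, "ry": 0, "rz": 0, "gripper": 1}
    - {"tx": 0, "ty": 0, "tz": -0.1, "rx": 0, "ry": 0, "rz": 0, "gripper": 1}
    - {"tx": 0, "ty": 0, "tz": -0.1, "rx": 0, "ry": 0, "rz": 0, "gripper": 1}
    - {"tx": 0, "ty": 0, "tz": -0.08, "rx": 0, "ry": 0, "rz": 0, "gripper": 1}
    - {"tx": 0, "ty": 0, "tz": 0, "rx": 0, "ry": -0.27, "rz": 0, "gripper": 1}
    - {"tx": 0, "ty": 0, "tz": 0, "rx": 0, "ry": -0.27, "rz": 0, "gripper": 1}
    - {"tx": 0, "ty": 0, "tz": 0, "rx": 0, "ry": -0.265, "rz": 0, "gripper": 1}
    - {"tx": 0, "ty": 0, "tz": 0, "rx": 0, "ry": 0, "rz": 0, "gripper": 1}

```text
time_s: 22.05
ee_pos: [427.9, 110.5, 207.3]
ee_rot: [-179.9, 24.0, 168.8]
force: [0.6, 0.1, -0.6]
gripper_width: 52.9
gripper_force: 19.8
```

```bash
python3 - <<'E'
from h import *
st(); dev(); S=seat(-1); print(S.round(1)); go(S+110*PZ)
E
```

```text
t 22.05 pos [427.9 110.5 207.3] rot [-179.9   24.   168.8] F [ 0.6  0.1 -0.6] w 52.9 gf 19.8 q [ 24.  -5. 119. -19.  48. -44.]
tilt err 0.04 ry/rx comps [-0.04 -0.  ]
[610.1 -19.6  68.7]
shift [-0.2596 -0.1835  0.1998] rows>= 4.0 turn [0. 0. 0.]
```

Call:
send_rows:
  motion:
    - {"tx": 0, "ty": -0.06, "tz": 0, "rx": 0, "ry": 0, "rz": 0, "gripper": 1}
    - {"tx": -0.02, "ty": -0.08, "tz": 0, "rx": 0, "ry": 0, "rz": 0, "gripper": 1}
    - {"tx": -0.08, "ty": -0.043, "tz": 0, "rx": 0, "ry": 0, "rz": 0, "gripper": 1}
    - {"tx": -0.08, "ty": 0, "tz": 0.05, "rx": 0, "ry": 0, "rz": 0, "gripper": 1}
    - {"tx": -0.08, "ty": 0, "tz": 0.08, "rx": 0, "ry": 0, "rz": 0, "gripper": 1}
    - {"tx": 0, "ty": 0, "tz": 0.07, "rx": 0, "ry": 0, "rz": 0, "gripper": 1}
    - {"tx": 0, "ty": 0, "tz": 0, "rx": 0, "ry": 0, "rz": 0, "gripper": 1}
    - {"tx": 0, "ty": 0, "tz": 0, "rx": 0, "ry": 0, "rz": 0, "gripper": 1}

```text
time_s: 23.05
ee_pos: [570.1, -10.7, 171.8]
ee_rot: [180.0, 24.2, 168.5]
force: [0.9, 0.0, -0.3]
gripper_width: 53.1
gripper_force: 19.8
```

```bash
python3 - <<'E'
from h import *
st(); dev(); S=seat(-1); go(S+20*PZ)
E
```

```text
t 23.05 pos [570.1 -10.7 171.8] rot [180.   24.2 168.5] F [ 0.9  0.  -0.3] w 53.1 gf 19.8 q [  1.   7. 112.  -8.  37. -72.]
tilt err 0.19 ry/rx comps [ 0.18 -0.06]
shift [ 0.0098 -0.0016  0.1816] rows>= 2.0 turn [0. 0. 0.]
```

Call:
send_rows:
  motion:
    - {"tx": 0.008, "ty": -0.001, "tz": 0, "rx": 0, "ry": 0, "rz": 0, "gripper": 1}
    - {"tx": 0, "ty": 0, "tz": 0.04, "rx": 0, "ry": 0, "rz": 0, "gripper": 1}
    - {"tx": 0, "ty": 0, "tz": 0.04, "rx": 0, "ry": 0, "rz": 0, "gripper": 1}
    - {"tx": 0, "ty": 0, "tz": 0.03, "rx": 0, "ry": 0, "rz": 0, "gripper": 1}
    - {"tx": 0, "ty": 0, "tz": 0, "rx": 0, "ry": 0, "rz": 0, "gripper": 1}
    - {"tx": 0, "ty": 0, "tz": 0, "rx": 0, "ry": 0, "rz": 0, "gripper": 1}

```text
time_s: 23.8
ee_pos: [588.2, -14.6, 119.9]
ee_rot: [180.0, 24.3, 168.6]
force: [0.6, -1.4, -1.0]
gripper_width: 52.8
gripper_force: 19.8
```

```bash
python3 - <<'E'
from h import *
st(); dev(); S=seat(-1); go(S+20*PZ)
E
```

```text
t 23.8 pos [588.2 -14.6 119.9] rot [180.   24.3 168.6] F [ 0.6 -1.4 -1. ] w 52.8 gf 19.8 q [  0.  12. 115. -10.  30. -71.]
tilt err 0.23 ry/rx comps [ 0.22 -0.07]
shift [ 0.001  -0.0012  0.0718] rows>= 1.0 turn [0. 0. 0.]
```

Call:
send_rows:
  motion:
    - {"tx": 0, "ty": -0.001, "tz": 0.02, "rx": 0, "ry": 0, "rz": 0, "gripper": 1}
    - {"tx": 0, "ty": 0, "tz": 0.02, "rx": 0, "ry": 0, "rz": 0, "gripper": 1}
    - {"tx": 0, "ty": 0, "tz": 0.016, "rx": 0, "ry": 0, "rz": 0, "gripper": 1}
    - {"tx": 0, "ty": 0, "tz": 0, "rx": 0, "ry": 0, "rz": 0, "gripper": 1}

```text
time_s: 24.3
ee_pos: [598.8, -17.6, 92.3]
ee_rot: [-180.0, 24.1, 168.6]
force: [0.1, -0.0, -0.9]
gripper_width: 53.0
gripper_force: 19.8
```

Call:
send_rows:
  motion:
    - {"tx": 0, "ty": 0, "tz": 0.008, "rx": 0, "ry": 0, "rz": 0, "gripper": 1}
    - {"tx": 0, "ty": 0, "tz": 0.008, "rx": 0, "ry": 0, "rz": 0, "gripper": 1}
    - {"tx": 0, "ty": 0, "tz": 0, "rx": 0, "ry": 0, "rz": 0, "gripper": 1}

```text
time_s: 24.68
ee_pos: [602.6, -18.3, 88.1]
ee_rot: [-180.0, 24.3, 168.6]
force: [-7.8, 0.4, 12.0]
gripper_width: 52.7
gripper_force: 20.7
```

```bash
python3 - <<'E'
from h import *
s=st(); dev(); S=seat(-1); go(S+20*PZ); print("axial",s["force"]@PZ, "lat X",s["force"]@np.cross(U2,PZ),"lat Y",s["force"]@U2)
E
```

```text
t 24.68 pos [602.6 -18.3  88.1] rot [-180.    24.3  168.6] F [-7.8  0.4 12. ] w 52.7 gf 20.7 q [ -0.  15. 115. -11.  26. -70.]
tilt err 0.28 ry/rx comps [ 0.28 -0.05]
shift [0.002  0.0003 0.0015] rows>= 1.0 turn [0. 0. 0.]
axial 14.097591374572868 lat X -2.120297357880169 lat Y -1.1256009885911706
```

Contact came at the expected depth, with 14 N purely along the axis. One small extra press, then relieve, release and retreat.

Call:
send_rows:
  motion:
    - {"tx": 0, "ty": 0, "tz": 0.005, "rx": 0, "ry": 0, "rz": 0, "gripper": 1}
    - {"tx": 0, "ty": 0, "tz": 0, "rx": 0, "ry": 0, "rz": 0, "gripper": 1}

```text
time_s: 24.92
ee_pos: [604.3, -18.7, 87.9]
ee_rot: [180.0, 24.5, 168.6]
force: [-13.7, 1.1, 23.0]
gripper_width: 52.9
gripper_force: 21.4
```

Call:
send_rows:
  motion:
    - {"tx": 0, "ty": 0, "tz": -0.009, "rx": 0, "ry": 0, "rz": 0, "gripper": 1}
    - {"tx": 0, "ty": 0, "tz": 0, "rx": 0, "ry": 0, "rz": 0, "gripper": -0.4}
    - {"tx": 0, "ty": 0, "tz": 0, "rx": 0, "ry": 0, "rz": 0, "gripper": -0.8}
    - {"tx": 0, "ty": 0, "tz": 0, "rx": 0, "ry": 0, "rz": 0, "gripper": -0.8}
    - {"tx": 0, "ty": 0, "tz": 0, "rx": 0, "ry": 0, "rz": 0, "gripper": -0.8}
    - {"tx": 0, "ty": 0, "tz": -0.03, "rx": 0, "ry": 0, "rz": 0, "gripper": -0.8}
    - {"tx": 0, "ty": 0, "tz": -0.08, "rx": 0, "ry": 0, "rz": 0, "gripper": -0.8}
    - {"tx": 0, "ty": 0, "tz": -0.1, "rx": 0, "ry": 0, "rz": 0, "gripper": -0.8}
    - {"tx": 0, "ty": 0, "tz": -0.1, "rx": 0, "ry": 0, "rz": 0, "gripper": -0.8}

```text
time_s: 26.05
ee_pos: [538.1, -5.1, 231.6]
ee_rot: [180.0, 24.3, 168.6]
force: [0.6, 0.6, -0.4]
gripper_width: 81.9
gripper_force: 0.0
```

Call:
send_rows:
  motion:
    - {"tx": 0.03, "ty": -0.1, "tz": -0.03, "rx": 0, "ry": 0, "rz": 0, "gripper": -0.8}
    - {"tx": 0.05, "ty": -0.1, "tz": 0, "rx": 0, "ry": 0, "rz": 0, "gripper": -0.8}
    - {"tx": 0.05, "ty": -0.1, "tz": 0, "rx": 0, "ry": 0, "rz": 0, "gripper": -0.8}
    - {"tx": 0.05, "ty": -0.1, "tz": 0, "rx": 0, "ry": 0, "rz": 0, "gripper": -0.8}
    - {"tx": 0.05, "ty": -0.1, "tz": 0, "rx": 0, "ry": 0, "rz": 0, "gripper": -0.8}
    - {"tx": 0, "ty": 0, "tz": 0, "rx": 0, "ry": 0, "rz": 0, "gripper": -0.8}

```text
time_s: 26.8
ee_pos: [378.1, -231.6, 196.1]
ee_rot: [-180.0, 24.2, 168.1]
force: [-0.0, 0.6, 1.0]
gripper_width: 82.5
gripper_force: 0.0
```

```bash
python3 - <<'E'
from h import *
st(); s=cam("scene");t=cam("top")
a=cv2.resize(s["f"][125:235,220:350,::-1],None,fx=4,fy=4,interpolation=cv2.INTER_CUBIC)
b=cv2.resize(t["f"][120:230,245:357,::-1],None,fx=2.5,fy=2.5,interpolation=cv2.INTER_CUBIC)
im=np.zeros((440,520+280,3),np.uint8); im[:440,:520]=a; im[:275,520:]=b[:275,:280]; cv2.imwrite("pics/fin.png",im)
for n,sg,h in(("tall",1,92),("short",-1,74)):
    S=seat(sg)-[0,0,3.2]
    for nm,p in(("seat",S),("base",S+h*PZ)):
        u=proj(s,p);v=proj(t,p); print(n,nm,((u-[219.6,124.6])*4).round(),((v-[244.6,119.6])*2.5+[520,0]).round())
E
```

```text
t 26.8 pos [ 378.1 -231.6  196.1] rot [-180.    24.2  168.1] F [-0.   0.6  1. ] w 82.5 gf 0.0 q [ -43.   -6.  121.   17.   45. -131.]
tall seat [123. 182.] [592.  61.]
tall base [141.  89.] [589.  71.]
short seat [333. 150.] [739.  87.]
short base [359.  77.] [747.  96.]
```

View pics/fin.png

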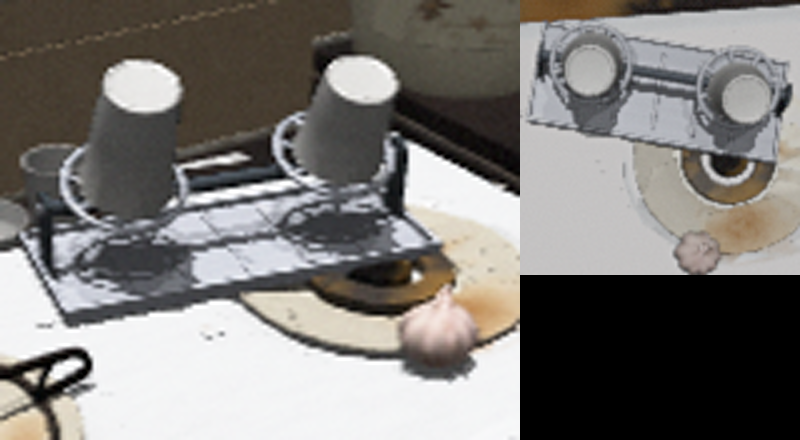

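The picture shows both tumblers seated: tall base at (143,86) against (141,89) predicted, short base at (362,80) against (359,77). One quick numeric check of the base centres before I hand in.

```bash
python3 - <<'E'
from h import *
s=load("scene");t=load("top")
def ell(c,p,r):
    x,y=np.round(p).astype(int); g=c["f"][y-r:y+r,x-r:x+r].min(2); _,m=cv2.threshold(cv2.resize(g,None,fx=4,fy=4,interpolation=cv2.INTER_CUBIC),0,255,cv2.THRESH_OTSU)
    n,l,st_,ce=cv2.connectedComponentsWithStats(m); k=l[4*r,4*r]; return ce[k]/4-.4+[x-r,y-r],st_[k][:4]
for n,sg,h in(("tall",1,92),("short",-1,74)):
    B=seat(sg)-[0,0,3.2]+h*PZ
    a,sa=ell(s,proj(s,B),12); b,sb=ell(t,proj(t,B),14); p,e=tri(ray(s,*a),ray(t,*b)); d=p-B
    print(n,"axial off",(d@PZ).round(1),"X",(d@np.cross(U2,PZ)).round(1),"Y",(d@U2).round(1),"gap",e.round(1),sa,sb)
E
```

```text
tall axial off 1.8 X 1.8 Y 2.9 gap 7.0 [12 20 78 53] [  0   0 101 109]
short axial off -5.6 X 3.4 Y -4.0 gap 1.9 [17 28 73 48] [  0   0 112 112]
```

```bash
python3 -c "
from workcell import env
print(env.job_done())"
```

```text
the job is handed in; nothing more can be done
None
```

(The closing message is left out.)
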